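# Clear the used well plate and seat the dish adapter

## Task

Get the loading spot ready for the next sample: first slide the used well plate (white, red tape) along the bench and over the bench edge so that it drops into the yellow waste tub below. Then slide the aluminium dish adapter, which is riding on top of its locating pin, forward until its hole drops over the pin and it lies flat and straight on its marked outline. Slide both rather than picking them up, leave the other things on the bench where they are, and let go at the end.

Things in the scene. Friction and masses are not known exactly. Their poses are not given: they have to be found in the camera images.
- plate_mid (a point): Centre (half-way up) of the used 24-well plate, a loose flat white slab with pink wells and a stripe of red tape, 86 along its own x, 128 along its own y, 16 high (above its 6 high foot 2 narrower all round), about 90 g; too wide to grip. It lies on the bench, its y axis roughly along the world's y, with its +y end (and 45 to 65 mm of its length) under the front edge of the riser shelf.
- bench_edge (a point): A point on the top of the bench's straight right-hand edge, which runs along the world's x at this y; the bench top is at z = 0 and is free from the plate to this edge.
- tub_mouth (a point): Centre of the mouth of the yellow open waste tub that stands on a trolley beside the bench edge, mouth 258 (x) by 238 (y), 130 deep, rim 40 below the bench top; its nearer outer wall is 20 away from the bench edge. Axes along the world's.
- riser: Fixed wooden instrument shelf on legs. Origin at bench level under the near right corner of its board, which runs 420 along its x and 300 along its y; underside 200 above the bench, 18 thick; its front (right) edge is the x axis. Two controllers on top, 85 or more behind that edge, up to 65 above the board. Legs 18 square, within 25 of the four corners; else open below.
- pin (a point): Foot of the fixed steel locating pin, at bench level: 14 dia, 5.5 high, rounded top 8 dia. Its x axis is the direction in which the adapter slides home; the dark outline (126 x 86) on the bench around it, centred 15 towards -x, shows where the adapter lies when home.
- adapter_hole (a point): Centre, at the underside, of the adapter's through locating hole, 18 dia. The adapter's leading edge is 45 towards its +x from here, its trailing edge 75 towards -x. At the start this hole is 24 to 36 short of the pin and the adapter's front part rests on top of the pin, so it slopes about 3 degrees; seated it lies flat on the bench with the hole round the pin.
- adapter_mid (a point): Middle (half-way up) of the dish adapter, a loose aluminium plate 120 along its x, 80 along its y, 8 thick, about 220 g, with a 40 dish opening behind the locating hole. The used plate lies just ahead of its leading (+x) edge, in its way.
- adapter_tab (a point): Centre of the blue upright finger tab on the adapter's top near its trailing edge: 9 thick along the adapter's x, 50 wide along its y, rising from 8 to 32 above the adapter's underside; this point is 20 above the underside and 68.5 behind the hole.
- oil_bottle: Bystander, to be left alone: small amber dropper bottle with black cap, 36 dia x 75 high, standing near the robot on the right; origin at the centre of its underside.
- objective_case: Bystander, to be left alone: black round objective case, 50 dia x 78 high, standing on the far right; origin at the centre of its underside.
- tube_rack: Bystander, to be left alone: green tube rack with capped tubes, 62 x 125 footprint, 64 high, on the far side; origin at the centre of its underside.
- slide_box: Bystander, to be left alone: blue slide box with a white band, 85 x 105 x 34 high, near left; origin at the centre of its underside.
- hex_driver: Bystander, to be left alone: red-handled driver lying flat, 150 long, handle about 28 dia, near left; origin under the middle of its length.
- dish_stack: Bystander, to be left alone: stack of three closed petri dishes, 60 dia x 44 high, underneath the riser shelf; origin at the centre of its underside.
- wash_bottle: Bystander, to be left alone: white wash bottle with red cap, 64 dia x 150 high, near right; origin at the centre of its underside.

How it is judged:
On the way, in this order (a step that is already met when the one before it is completed fails the run):
1. the used plate has dropped into the yellow tub (x of plate_mid in the frame of tub_mouth between -0.118 and 0.118 m and y of plate_mid in the frame of tub_mouth between -0.108 and 0.108 m and z of plate_mid in the frame of tub_mouth between -0.14 and -0.03 m), for 0.2 s.
2. the adapter's hole has dropped over the pin and it lies flat (horizontal distance between adapter_hole and pin below 0.004 m and z of adapter_hole in the frame of pin below 0.002 m and angle between adapter_hole's own z axis and vertical below 0.02 rad and angle between the x axis of adapter_hole and the x axis of pin, either way round below 0.2 rad), for 0.3 s.
At the end, for the whole second after the job is handed in: The used plate lies at rest inside the yellow tub (centre below the rim and between the walls); the adapter is at rest with its hole within 4 mm of the pin, down on the bench (within 2 mm), level within about 1 degree and within 11 degrees of the outline's direction (all of step 1 and all of step 2 and linear speed of each of plate, adapter below 0.02 m/s); the robot touches nothing.
It fails at once if the used plate is picked up (its centre more than 50 mm above the bench) (height (world z) of plate_mid above 0.05 m).
It fails at once if the adapter is picked up (its hole more than 25 mm above the bench) (height (world z) of adapter_hole above 0.025 m).
It fails at once if another thing on the bench is pushed away (moved more than 25 mm) or knocked over (distance of any of oil_bottle, objective_case, tube_rack, slide_box, hex_driver, dish_stack, wash_bottle from where it was at the start of the episode above 0.025 m or angle between any of oil_bottle, objective_case, tube_rack, slide_box, dish_stack, wash_bottle's own z axis and vertical above 0.5 rad).
It also fails if it takes over 67 s, if anything falls off the work surface, if the arm or the gripper's body presses on something with over 40 N, if the wrist force passes 120 N, or if a joint passes its speed limit or range.

## Robot

A 6-joint arm with a two-finger parallel gripper is mounted at the origin on the work surface. World frame = base frame: x ahead of the robot, y to its left, z up, the work surface at z = 0. Lengths are in m, angles in rad, forces in N, time in s.
With the tool pointing down it reaches from about 0.35 to 0.85 m from the base axis. Payload 8.1 kg.
Tool frame: the origin (TCP) lies at the very end of the fingers, on their centre line; the grasp point (between the pads) lies 19 mm behind it; z points along the fingers, y is the direction in which the jaws open and shut (so a half turn about z gives the same grasp; the last joint's range is limited). The gripper opens to 93 mm and grips with 3 to 60 N. Pads are 15 mm wide; open, the fingers measure 128 mm over their backs; the gripper's body (75 mm by 188 mm) begins 65 mm behind the grasp point.
Start: joints at [-1.369, 0.13, 1.488, -0, 1.523, -0.085], TCP at [0.17, -0.575, 0.219] pointing down, gripper open.
Joint ranges: [-2.96, 2.96], [-0.89, 2.26], [0.02, 2.5], [-1.34, 4.48], [0, 2.73], [-2.66, 2.66]. Speed limits (rad/s): [2.39, 2.39, 2.79, 3.14, 3.14, 3.14].

## Interface

Orientations are given as a rotation vector (axis times angle).
In Python, from plant import robot gives the robot as it stands.
- The arm moves only by the shell command python3 -m pendant 'ROWS' [OPENING] [FORCE]. ROWS is JSON, a list of rows, each an object with "delta_pos": the shift along the tool's x, y, z in m, a list of three; "spin": the turn about the tool's z in rad. In form: [{"delta_pos": [dx, dy, dz], "spin": spin}, ...]. A call has 1 to 10 rows; each row is the pose to reach, as a shift and turn from the pose measured when the call began, along the tool's axes at that moment; what a row does not reach only later rows make up. A row lasts 1/10 s, in which the tool goes at most 50 mm and 8.59 degrees, less where a joint would pass 70% of its speed; a pose out of reach is approached as far as the arm can. A call with a gripper value outside its range is refused whole. OPENING is the closure, from -1 (fully open) to 1 (shut), set as the call begins (- or left out, the last holds). The fingers move at their own pace and stop on an object; FORCE is the grip in N (left out, the last holds). Time passes only in rows, so rows that repeat a pose let the fingers close. It gives the time, the measured TCP pose, the force and the opening at its end, in the units of the state.
- robot.read_state(): the state, without advancing time (a new reading comes with each control period).
- robot.read_camera(name): name is "scene" or "top" or "wrist"; returns a dict with "color" (420x560x3 uint8, blue, green, red), "camera_matrix" (3x3 intrinsics, pixels), "R" (3x3) and "t" (3): a world point X has camera coordinates R X + t. Camera axes: x right, y down, z forward; pixel columns grow to the right and rows downward; lengths in m; the calibration is good to about 2 mm. The wrist camera is an equidistant fisheye: a pixel r from the principal point sees the ray r / f radians off the axis. A picture is of the moment at which its call begins. There is no depth.
- robot.close_job(): hands the job in, once; it reports no verdict.
Trained networks look in the newest picture that a camera, given by its name, has taken for a name from the list of things; names that differ only in an ending like _2 or _b are one class to them, and where a whole thing is asked for, a point or a joint stands for the part that bears it (a point fixed in the world has none). Each returns a list of dicts, best first, with "score" (0 to 1); they miss things now and then, are a little off and sometimes report something else, mostly with a low value. They report only what shows in the picture. A call takes as long as a camera call.
- robot.outline_of(camera, label): "mask" (420x560 bool, what is visible of it).
- robot.mark_of(camera, label): "location" ([x, y, z] in m, in the coordinates of the camera as it stood for that picture, good to about 4 mm: a listed point, or the origin of a listed thing).
The state is a dict: "t": time; "q": joint angles; "dq": joint speeds; "joint_torque": joint torques, N m; "tool_pos": TCP position; "orientation": TCP orientation; "force": force on the tool from outside, world axes, zero at the start; "wrist_torque": the same for the moment, N m; "opening": finger opening in m.
Only numpy, scipy, OpenCV 4.12 (cv2) and the standard library are available. Lean on these libraries where they do the work, as an engineer would, in place of code of your own. Each camera call takes 0.05 s, during which the arm holds its last target.

## Working session

There is one attempt and no reset: what is moved stays moved. The work goes in short steps, Python scripts to look and compute and a shell command to move; the robot and the scene stay as the last step left them, time stands still between calls to the robot, and variables do not carry over. Pictures are saved under pics/ and viewed, and the job is handed in when it is done.

```bash
mkdir -p pics; ls
cat > h.py <<'E'
import numpy as np, cv2
from scipy.spatial.transform import Rotation as Ro
from plant import robot
def pic(n,f):
    c=robot.read_camera(n); cv2.imwrite('pics/'+f,c['color']); return c
def mark(n,c,l):
    m=robot.mark_of(n,l)
    if not m: return None
    return [(round(d['score'],2),np.round(c['R'].T@(np.array(d['location'])-c['t']),4)) for d in m[:2]]
def px(c,X):
    p=c['R']@np.array(X)+c['t']; q=c['camera_matrix']@p; return q[:2]/q[2]
def ray(c,uv,z):
    d=c['R'].T@np.linalg.inv(c['camera_matrix'])@np.array([uv[0],uv[1],1.]); o=-c['R'].T@c['t']
    return o+d*(z-o[2])/d[2]
def st():
    s=robot.read_state(); R=Ro.from_rotvec(s['orientation']).as_matrix()
    print('t',s['t'],'p',np.round(s['tool_pos'],4),'F',np.round(s['force'],1),'op',s['opening'],'q',np.round(s['q'],3)); print(np.round(R,3)); return s,R
E
python3 - <<'E'
from h import *
st()
L=['plate_mid','bench_edge','tub_mouth','riser','pin','adapter_hole','adapter_mid','adapter_tab','oil_bottle','objective_case','tube_rack','slide_box','hex_driver','dish_stack','wash_bottle']
for n in ['scene','top']:
    c=pic(n,n+'0.png')
    print(n,'cam at',-c['R'].T@c['t'])
    for l in L: print(l,mark(n,c,l))
pic('wrist','wrist0.png')
E
```

```text
pics
t 0.0 p [ 0.1696 -0.575   0.2176] F [-0.2 -1.  -0. ] op 0.09292197821360272 q [-1.369  0.131  1.489 -0.     1.523 -0.085]
[[ 0.959  0.283 -0.   ]
 [ 0.283 -0.959  0.002]
 [ 0.    -0.002 -1.   ]]
scene cam at [ 0.9618757  -0.57347909  0.76339662]
plate_mid [(0.97, array([0.6045, 0.0989, 0.0071]))]
bench_edge [(0.84, array([ 5.802e-01, -2.785e-01,  2.000e-04]))]
tub_mouth [(0.86, array([ 0.5785, -0.423 , -0.0402]))]
riser [(0.83, array([ 0.5059,  0.0942, -0.0034]))]
pin [(0.84, array([ 0.5315,  0.027 , -0.0015])), (0.56, array([ 0.7805, -0.2073,  0.0032]))]
adapter_hole [(0.76, array([0.5   , 0.0202, 0.0019]))]
adapter_mid [(0.78, array([0.487 , 0.0179, 0.0052]))]
adapter_tab [(0.76, array([0.4351, 0.0065, 0.0195]))]
oil_bottle [(0.65, array([ 0.4185, -0.1983,  0.0009])), (0.56, array([ 0.6477,  0.2768, -0.0025]))]
objective_case [(0.77, array([ 0.7804, -0.2058,  0.0029])), (0.47, array([0.3051, 0.2756, 0.0019]))]
tube_rack [(0.71, array([ 7.829e-01, -3.370e-02, -2.000e-04]))]
slide_box [(0.7, array([0.307 , 0.2735, 0.0005])), (0.19, array([0.322 , 0.1688, 0.0004]))]
hex_driver [(
[... 486 characters left out ...]
1 ]))]
riser [(0.6, array([ 0.4993,  0.088 , -0.0048])), (0.45, array([ 0.5693, -0.4266, -0.0377]))]
pin [(0.63, array([ 0.5351,  0.0293, -0.0017]))]
adapter_hole [(0.91, array([0.4992, 0.0184, 0.0038]))]
adapter_mid [(0.91, array([0.4855, 0.0147, 0.0099]))]
adapter_tab [(0.91, array([0.4342, 0.0103, 0.0221]))]
oil_bottle [(0.5, array([ 0.4187, -0.2005,  0.0032]))]
objective_case [(0.66, array([ 0.779 , -0.2062,  0.002 ]))]
tube_rack [(0.92, array([ 0.784 , -0.0363, -0.0012]))]
slide_box [(0.84, array([0.3008, 0.2786, 0.0049]))]
hex_driver [(0.57, array([ 0.319 ,  0.1692, -0.0032]))]
dish_stack [(0.34, array([0.4991, 0.0167, 0.0029]))]
wash_bottle [(0.79, array([ 0.3095, -0.2183,  0.0032]))]
```

View pics/scene0.png

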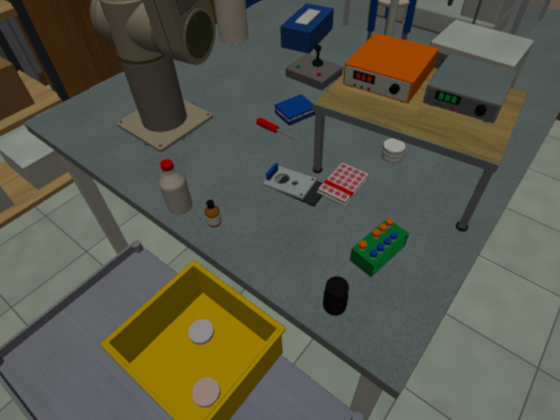

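View pics/top0.png

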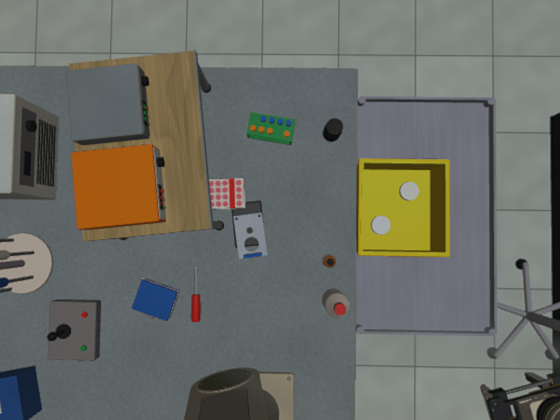

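View pics/wrist0.png

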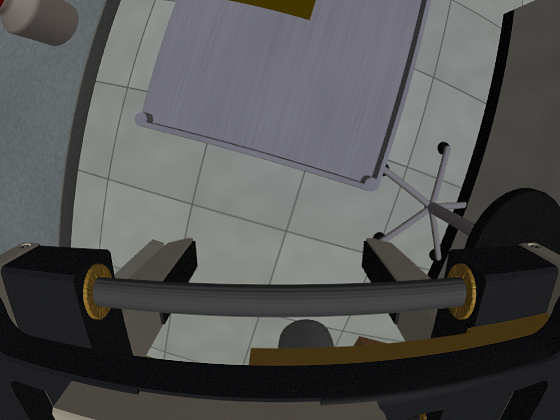

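The scene view shows the plate at about (343,183), next to the adapter at (290,182). In the top view the plate is at (227,193) with its left part under the shelf, and the path to the tub is free. Next I'll refine the poses of the plate, adapter and riser.

Run:
```python
from h import *
for n in ['top','scene']:
  c=pic(n,n+'1.png')
  for l,z in [('plate_mid',.016),('adapter_mid',.011),('riser',.218)]:
    ms=robot.outline_of(n,l)
    if not ms: print(n,l,None); continue
    m=ms[0]['mask'].astype(np.uint8)
    cs=max(cv2.findContours(m,0,2)[0],key=cv2.contourArea)[:,0,:]
    P=np.array([ray(c,u,z)[:2] for u in cs.astype(float)])
    r=cv2.minAreaRect((P*1000).astype(np.float32))
    print(n,l,ms[0]['score'],m.sum(),'ctr',np.round(r[0],1),'sz',np.round(r[1],1),'ang',round(r[2],1)); print(np.round(cv2.boxPoints(r)).tolist())
c=robot.read_camera('top'); im=c['color']
cv2.imwrite('pics/topz.png',cv2.resize(im[150:290,160:300],(700,700),interpolation=cv2.INTER_CUBIC))
c=robot.read_camera('scene'); im=c['color']
cv2.imwrite('pics/scz.png',cv2.resize(im[120:260,230:420],(760,560),interpolation=cv2.INTER_CUBIC))
```

```text
top plate_mid 0.6 1067 ctr [600.4  84.8] sz [87.1 98.2] ang 1.1
[[556.0, 133.0], [558.0, 35.0], [645.0, 36.0], [643.0, 135.0]]
top adapter_mid 0.59 1042 ctr [485.5  18.5] sz [120.8  81. ] ang 8.6
[[420.0, 50.0], [432.0, -31.0], [551.0, -13.0], [539.0, 68.0]]
top riser 0.84 24308 ctr [691.4 256.2] sz [425.2 341.9] ang 6.5
[[461.0, 402.0], [500.0, 62.0], [922.0, 111.0], [883.0, 450.0]]
scene plate_mid 0.87 1234 ctr [610.9  92.4] sz [ 90.1 139.2] ang 3.1
[[562.0, 159.0], [570.0, 21.0], [660.0, 25.0], [652.0, 164.0]]
scene adapter_mid 0.63 1092 ctr [486.   13.8] sz [136.4  90.8] ang 8.8
[[412.0, 48.0], [426.0, -41.0], [560.0, -21.0], [546.0, 69.0]]
scene riser 0.75 18412 ctr [693.2 214.9] sz [438.7 608.8] ang 6.6
[[440.0, 492.0], [510.0, -113.0], [946.0, -62.0], [876.0, 543.0]]
```

View pics/topz.png

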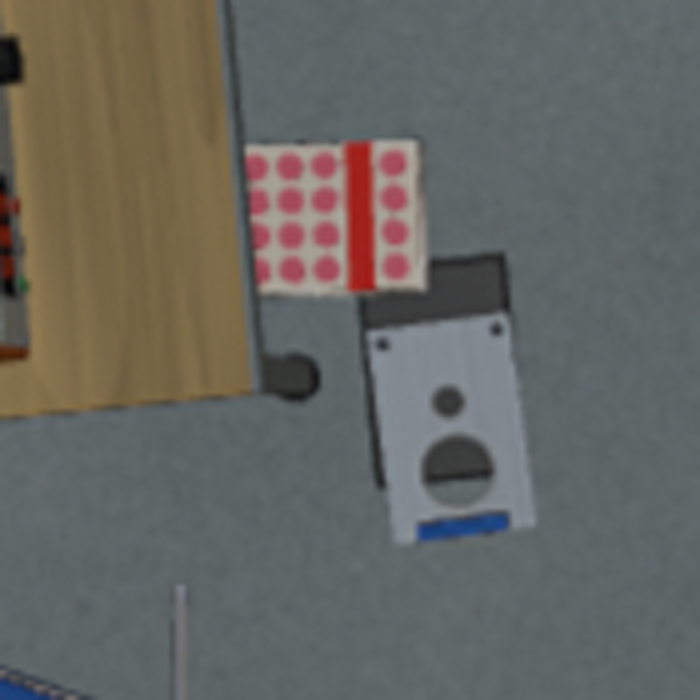

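View pics/scz.png

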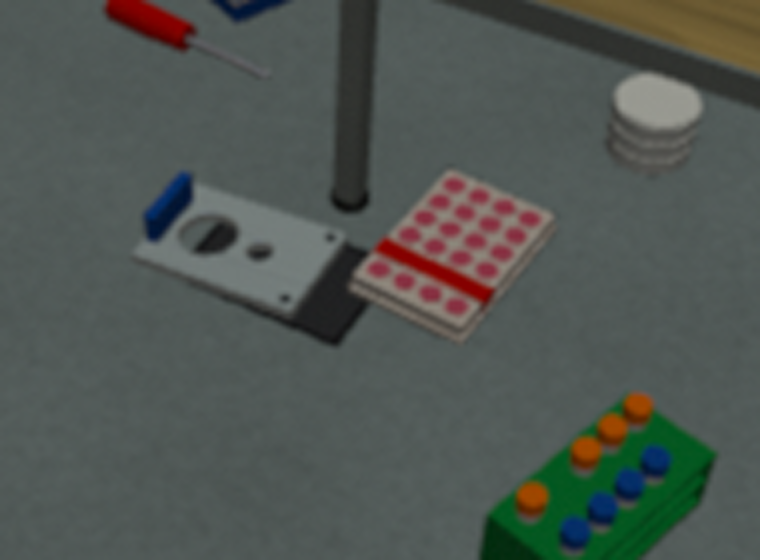

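The zoomed top view confirms the mask fits: the plate's free end is at y≈0.0355 and its x runs from 0.557 to 0.645. The riser edge is yawed about 6.5° and has a leg at the near corner. I'll press two fingertips on the exposed end and drag the plate clear of the shelf. Then I'll push it from behind.

```bash
python3 -m pendant '[{"delta_pos":[0.3,-0.2,0],"spin":-0.7},{"delta_pos":[0.3,-0.2,0],"spin":-0.7},{"delta_pos":[0.3,-0.2,0],"spin":-0.7},{"delta_pos":[0.3,-0.2,0],"spin":-0.7},{"delta_pos":[0.3,-0.2,0],"spin":-0.7},{"delta_pos":[0.3,-0.2,0],"spin":-0.7},{"delta_pos":[0.3,-0.2,0],"spin":-0.7},{"delta_pos":[0.3,-0.2,0],"spin":-0.7},{"delta_pos":[0.3,-0.2,0],"spin":-0.7},{"delta_pos":[0.3,-0.2,0],"spin":-0.7}]' 0.35 20
python3 -c "
from h import *
s,R=st(); print(R.T@(np.array([.6,-.04,.21])-s['tool_pos']), 'yaw',np.degrees(np.arctan2(R[1,0],R[0,0])))"
```

```text
t: 3.15
tool_pos: [0.4004, -0.2995, 0.2187]
orientation: [2.766, 1.488, -0.001]
force: [-0.2, 0.2, 0.5]
opening: 0.0302
t 3.15 p [ 0.4004 -0.2995  0.2187] F [-0.2  0.2  0.5] op 0.030220835769518558 q [-7.440e-01 -1.430e-01  1.760e+00 -1.000e-03  1.524e+00 -1.600e-01]
[[ 0.551  0.834 -0.   ]
 [ 0.834 -0.551 -0.001]
 [-0.001 -0.    -1.   ]]
[0.32657013 0.02346319 0.00841651] yaw 56.55104115208195
```

```bash
python3 -m pendant '[{"delta_pos":[0.326,0.023,0.01],"spin":-0.7},{"delta_pos":[0.326,0.023,0.01],"spin":-0.7},{"delta_pos":[0.326,0.023,0.01],"spin":-0.7},{"delta_pos":[0.326,0.023,0.01],"spin":-0.7},{"delta_pos":[0.326,0.023,0.01],"spin":-0.7},{"delta_pos":[0.326,0.023,0.01],"spin":-0.7},{"delta_pos":[0.326,0.023,0.01],"spin":-0.7},{"delta_pos":[0.326,0.023,0.01],"spin":-0.7},{"delta_pos":[0.326,0.023,0.01],"spin":-0.7}]'
python3 -c "
from h import *
s,R=st(); print(R.T@(np.array([.602,.05,.05])-s['tool_pos']), 'yaw',np.degrees(np.arctan2(R[1,0],R[0,0])))
pic('scene','s2.png');pic('wrist','w2.png');pic('top','t2.png')"
```

```text
t: 4.05
tool_pos: [0.599, -0.042, 0.2079]
orientation: [-2.09, -2.345, 0.003]
force: [0.4, -0.6, -0.4]
opening: 0.0303
t 4.05 p [ 0.599  -0.042   0.2079] F [ 0.4 -0.6 -0.4] op 0.03033521494308119 q [-1.540e-01  1.380e-01  1.499e+00 -1.000e-03  1.506e+00 -2.700e-01]
[[-0.115  0.993 -0.002]
 [ 0.993  0.115 -0.001]
 [-0.001 -0.002 -1.   ]]
[0.09123778 0.01382467 0.15776662] yaw 96.60256969505419
```

View pics/s2.png

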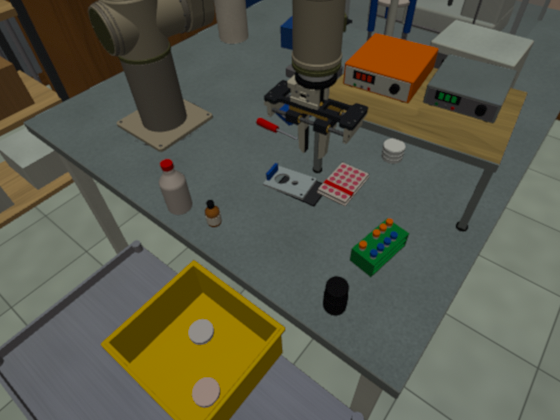

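View pics/w2.png

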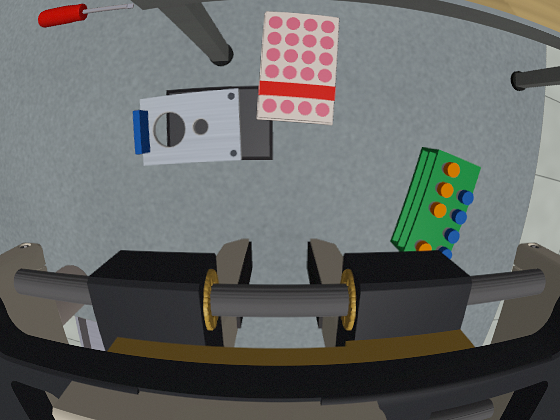

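View pics/t2.png

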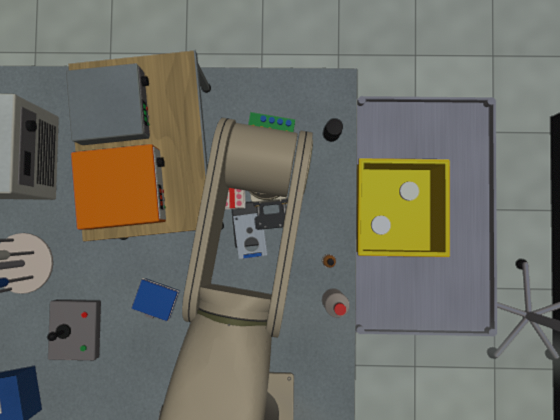

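Run:
```python
from h import *
c=robot.read_camera('top')
for u in [(212.4,228.4),(206.4,150)]:
    for z in (.2,.218): print(z,ray(c,u,z))
w=robot.read_camera('wrist'); s,R=st()
cam=-w['R'].T@w['t']; print('cam',cam,'tool',R.T@(cam-s['tool_pos']))
print('plate',mark('wrist',w,'plate_mid'),mark('wrist',w,'riser'),mark('wrist',w,'pin'),mark('wrist',w,'adapter_hole'),mark('wrist',w,'adapter_tab'))
def wray(c,uv,z):
    K=c['camera_matrix']; x=(uv[0]-K[0,2])/K[0,0]; y=(uv[1]-K[1,2])/K[1,1]; r=np.hypot(x,y)
    d=np.array([x/r*np.sin(r),y/r*np.sin(r),np.cos(r)]); d=c['R'].T@d; o=-c['R'].T@c['t']; return o+d*(z-o[2])/d[2]
for uv in [(258,118),(335,124),(340,17),(266,11)]: print(wray(w,uv,.016).round(4))
```

```text
0.2 [0.50130306 0.09092105 0.2       ]
0.218 [0.50121956 0.08786934 0.218     ]
0.2 [0.68618053 0.10909262 0.2       ]
0.218 [0.68266527 0.10570361 0.218     ]
t 4.3 p [ 0.5989 -0.0419  0.2087] F [-0.2  0.1 -0. ] op 0.030295896331389356 q [-1.550e-01  1.360e-01  1.500e+00 -1.000e-03  1.505e+00 -2.690e-01]
[[-0.114  0.994 -0.   ]
 [ 0.994  0.114 -0.001]
 [-0.001 -0.    -1.   ]]
cam [0.59089235 0.02311885 0.37547572] tool [ 0.06533958 -0.00059258 -0.16685458]
plate [(0.89, array([0.6077, 0.1005, 0.0111]))] [(0.94, array([0.5055, 0.0871, 0.0015]))] [(0.74, array([0.5348, 0.025 , 0.0022]))] [(0.98, array([0.5015, 0.0231, 0.0017]))] [(0.77, array([0.4324, 0.0097, 0.0213]))]
[0.5662 0.0349 0.016 ]
[0.6511 0.0386 0.016 ]
[0.6436 0.164  0.016 ]
[0.5606 0.1597 0.016 ]
```

The wrist camera sits 65 mm off to tool +x, so it would hang near the shelf edge. I'll turn the jaws along y and open them fully. The left finger then reaches the plate while the hand and camera stay clear of the shelf.

```bash
python3 -m pendant '[{"delta_pos":[0,0,0],"spin":1.686},{"delta_pos":[0,0,0],"spin":1.686},{"delta_pos":[0,0,0],"spin":1.686},{"delta_pos":[0,0,0],"spin":1.686},{"delta_pos":[0,0,0],"spin":1.686},{"delta_pos":[0,0,0],"spin":1.686},{"delta_pos":[0,0,0],"spin":1.686},{"delta_pos":[0,0,0],"spin":1.686},{"delta_pos":[0,0,0],"spin":1.686},{"delta_pos":[0,0,0],"spin":1.686}]' -1 20
python3 -m pendant '[{"delta_pos":[0,0,0],"spin":0.2},{"delta_pos":[0,0,0],"spin":0.2},{"delta_pos":[0,0,0],"spin":0.2}]'
python3 -c "
from h import *
s,R=st(); print(R.T@(np.array([.603,-.002,.03])-s['tool_pos']), 'yaw',np.degrees(np.arctan2(R[1,0],R[0,0])))"
```

```text
t: 5.55
tool_pos: [0.5992, -0.0405, 0.2086]
orientation: [3.128, 0.284, -0.0]
force: [0.8, 0.7, 0.2]
opening: 0.0929
t: 5.85
tool_pos: [0.5992, -0.0405, 0.2087]
orientation: [3.141, -0.031, -0.0]
force: [0.1, 0.0, 0.1]
opening: 0.093
t 5.85 p [ 0.5992 -0.0405  0.2087] F [0.1 0.  0.1] op 0.09298226689013121 q [-1.520e-01  1.360e-01  1.500e+00 -1.000e-03  1.505e+00  1.438e+00]
[[ 1.    -0.02  -0.   ]
 [-0.02  -1.    -0.001]
 [-0.     0.001 -1.   ]]
[ 0.00309781 -0.03867345  0.17867165] yaw -1.1266165647219868
```

```bash
python3 -m pendant '[{"delta_pos":[0.003,-0.039,0],"spin":-0.02},{"delta_pos":[0.003,-0.039,0.05],"spin":-0.02},{"delta_pos":[0.003,-0.039,0.1],"spin":-0.02},{"delta_pos":[0.003,-0.039,0.14],"spin":-0.02},{"delta_pos":[0.003,-0.039,0.17],"spin":-0.02},{"delta_pos":[0.003,-0.039,0.179],"spin":-0.02},{"delta_pos":[0.003,-0.039,0.179],"spin":-0.02}]'
python3 -c "
from h import *
s,R=st()
pic('scene','s3.png');c=pic('wrist','w3.png');print(mark('wrist',c,'plate_mid'))"
python3 -c "
import cv2;i=cv2.imread('pics/s3.png');cv2.imwrite('pics/s3z.png',cv2.resize(i[60:240,230:430],(800,720)[:2])[:600])"
```

```text
t: 6.55
tool_pos: [0.6017, -0.0016, 0.0284]
orientation: [3.141, 0.003, -0.005]
force: [-0.5, 0.3, 0.6]
opening: 0.0928
t 6.55 p [ 0.6017 -0.0016  0.0284] F [-0.5  0.3  0.6] op 0.09284677237012877 q [-8.700e-02  3.040e-01  1.650e+00 -1.000e-03  1.190e+00  1.482e+00]
[[ 1.     0.002 -0.003]
 [ 0.002 -1.    -0.   ]
 [-0.003  0.    -1.   ]]
[(0.57, array([0.6075, 0.1011, 0.0087]))]
```

View pics/s3z.png

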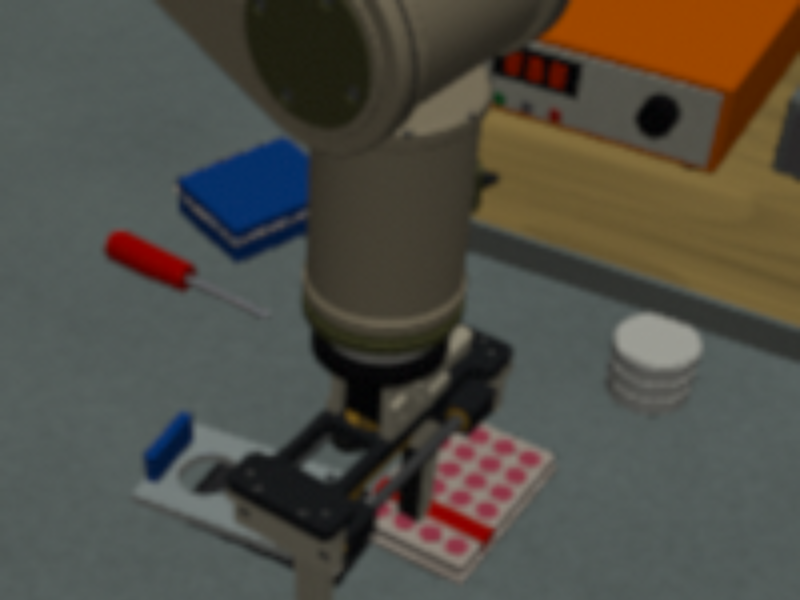

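View pics/w3.png

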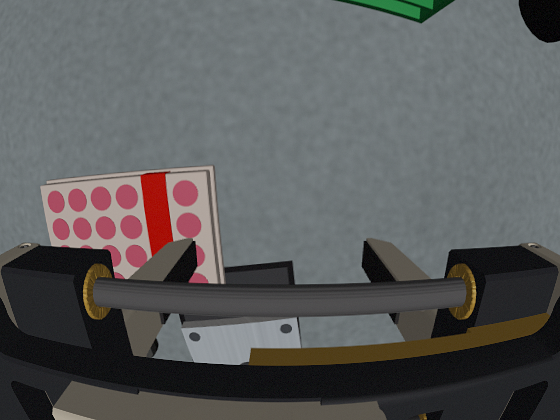

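In the zoomed scene the left finger is over the plate at its red tape, and the hand is clear of the shelf. Now I'll press down gently.

```bash
python3 -m pendant '[{"delta_pos":[0,0,0.006],"spin":0},{"delta_pos":[0,0,0.010],"spin":0},{"delta_pos":[0,0,0.012],"spin":0},{"delta_pos":[0,0,0.0125],"spin":0},{"delta_pos":[0,0,0.0125],"spin":0}]'
python3 -m pendant '[{"delta_pos":[0,0,0.001],"spin":0},{"delta_pos":[0,0,0.002],"spin":0},{"delta_pos":[0,0,0.002],"spin":0}]'
```

```text
t: 7.2
tool_pos: [0.6048, -0.0018, 0.0196]
orientation: [3.141, 0.002, 0.005]
force: [-0.1, -0.9, 0.3]
opening: 0.0929
t: 7.5
tool_pos: [0.6046, -0.0018, 0.0174]
orientation: [3.141, 0.001, 0.005]
force: [-1.1, 0.3, -0.0]
opening: 0.0926
```

```bash
python3 -m pendant '[{"delta_pos":[0,0,0.001],"spin":0},{"delta_pos":[0,0,0.002],"spin":0},{"delta_pos":[0,0,0.002],"spin":0}]'; python3 -m pendant '[{"delta_pos":[0,0,0.001],"spin":0},{"delta_pos":[0,0,0.001],"spin":0},{"delta_pos":[0,0,0.001],"spin":0}]'
```

```text
t: 7.8
tool_pos: [0.6048, -0.0019, 0.0163]
orientation: [3.141, 0.002, 0.005]
force: [-3.4, -1.0, 8.2]
opening: 0.0932
t: 8.1
tool_pos: [0.6049, -0.0019, 0.0163]
orientation: [3.141, 0.002, 0.005]
force: [-4.7, 0.4, 8.4]
opening: 0.0927
```

```bash
python3 -m pendant '[{"delta_pos":[0,0.005,0.0015],"spin":0},{"delta_pos":[0,0.012,0.0015],"spin":0},{"delta_pos":[0,0.02,0.0015],"spin":0},{"delta_pos":[0,0.03,0.0015],"spin":0},{"delta_pos":[0,0.04,0.0015],"spin":0},{"delta_pos":[0,0.05,0.0015],"spin":0}]'
python3 - <<'E'
from h import *
st();c=pic('wrist','w4.png');print(mark('wrist',c,'plate_mid'));d=pic('scene','s4.png');print(mark('scene',d,'plate_mid'))
E
```

```text
t: 8.7
tool_pos: [0.6062, -0.0514, 0.0162]
orientation: [-3.141, -0.002, -0.009]
force: [0.7, 4.2, 6.8]
opening: 0.0931
t 8.7 p [ 0.6062 -0.0514  0.0162] F [0.7 4.2 6.8] op 0.09311301218591445 q [-1.700e-01  3.290e-01  1.645e+00  1.000e-03  1.162e+00  1.399e+00]
[[ 1.     0.001  0.006]
 [ 0.001 -1.     0.   ]
 [ 0.006 -0.    -1.   ]]
None
[(0.36, array([0.4871, 0.0243, 0.0065]))]
```

View pics/s4.png

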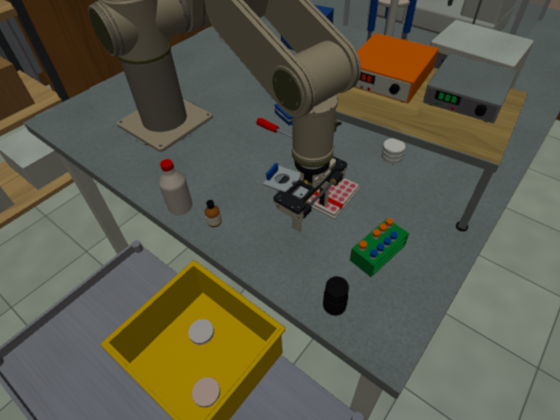

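The plate is following: its far corner went from about (367,172) to (357,185). I'll continue the drag.

```bash
python3 -m pendant '[{"delta_pos":[0,0.007,0.0015],"spin":0},{"delta_pos":[0,0.017,0.0015],"spin":0},{"delta_pos":[0,0.027,0.0015],"spin":0},{"delta_pos":[0,0.038,0.0015],"spin":0},{"delta_pos":[0,0.05,0.0015],"spin":0},{"delta_pos":[0,0.062,0.0015],"spin":0},{"delta_pos":[0,0.072,0.0015],"spin":0},{"delta_pos":[0,0.08,0.0015],"spin":0}]'
python3 - <<'E'
from h import *
st();c=pic('wrist','w5.png');print(mark('wrist',c,'plate_mid'),mark('wrist',c,'adapter_hole'));d=pic('scene','s5.png');print(mark('scene',d,'plate_mid'))
E
```

```text
t: 9.7
tool_pos: [0.6075, -0.1328, 0.0163]
orientation: [3.14, 0.001, 0.013]
force: [-0.2, 3.5, 6.6]
opening: 0.0932
t 9.7 p [ 0.6075 -0.1328  0.0163] F [-0.2  3.5  6.6] op 0.0931858032894746 q [-2.980e-01  3.590e-01  1.607e+00  1.000e-03  1.167e+00  1.271e+00]
[[ 1.     0.001  0.008]
 [ 0.001 -1.    -0.001]
 [ 0.008  0.001 -1.   ]]
[(0.56, array([ 0.6084, -0.0238,  0.0091]))] None
[(0.68, array([ 0.6094, -0.026 ,  0.0078]))]
```

View pics/w5.png

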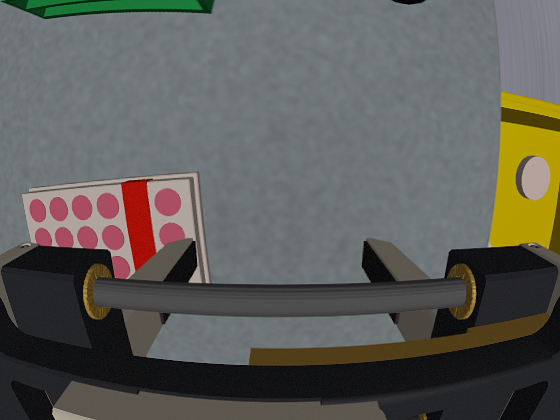

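View pics/s5.png

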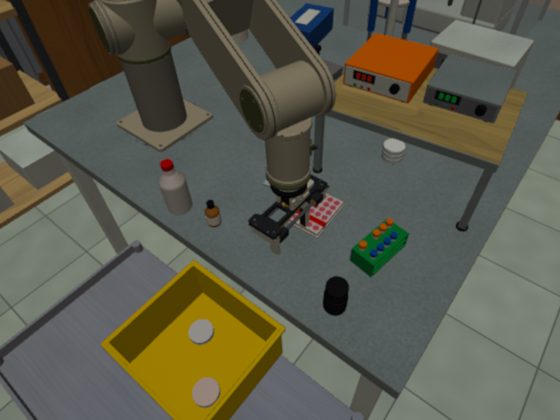

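```bash
python3 -m pendant '[{"delta_pos":[0,0.007,0.0015],"spin":0},{"delta_pos":[0,0.017,0.0015],"spin":0},{"delta_pos":[0,0.027,0.0015],"spin":0},{"delta_pos":[0,0.038,0.0015],"spin":0},{"delta_pos":[0,0.05,0.0015],"spin":0},{"delta_pos":[0,0.062,0.0015],"spin":0},{"delta_pos":[0,0.075,0.0015],"spin":0},{"delta_pos":[0,0.085,0.0015],"spin":0},{"delta_pos":[0,0.09,0.0015],"spin":0}]'
python3 -m pendant '[{"delta_pos":[0,0,-0.03],"spin":0},{"delta_pos":[0,0,-0.07],"spin":0},{"delta_pos":[0,-0.03,-0.11],"spin":-0.1},{"delta_pos":[0,-0.08,-0.11],"spin":-0.25},{"delta_pos":[0,-0.13,-0.11],"spin":-0.4},{"delta_pos":[0,-0.18,-0.11],"spin":-0.55},{"delta_pos":[0,-0.2,-0.11],"spin":-0.7},{"delta_pos":[0,-0.2,-0.11],"spin":-0.85},{"delta_pos":[0,-0.2,-0.11],"spin":-1},{"delta_pos":[0,-0.2,-0.11],"spin":-1.15}]' 0.35
python3 - <<'E'
from h import *
s,R=st();print('yaw',np.degrees(np.arctan2(R[1,0],R[0,0])))
c=pic('wrist','w6.png');print(mark('wrist',c,'plate_mid'));d=pic('scene','s6.png');print(mark('scene',d,'plate_mid'))
d=pic('top','t6.png');print(mark('top',d,'plate_mid'))
E
```

```text
t: 10.85
tool_pos: [0.6075, -0.2253, 0.0153]
orientation: [3.138, -0.001, 0.013]
force: [0.1, 0.0, 0.1]
opening: 0.0929
t: 11.85
tool_pos: [0.6066, -0.0243, 0.1246]
orientation: [2.625, 1.713, 0.008]
force: [0.9, -0.2, 0.0]
opening: 0.0303
t 11.85 p [ 0.6066 -0.0243  0.1246] F [ 0.9 -0.2  0. ] op 0.030320791037283832 q [-0.123  0.202  1.583 -0.002  1.348  0.292]
[[ 0.402  0.915  0.008]
 [ 0.915 -0.402 -0.003]
 [ 0.     0.009 -1.   ]]
yaw 66.26810051498457
[(0.87, array([ 0.6086, -0.0327,  0.009 ])), (0.42, array([ 0.7864, -0.0386,  0.0028]))]
[(0.67, array([ 0.6049, -0.0305,  0.0105])), (0.36, array([0.3199, 0.1642, 0.0024]))]
[(0.7, array([ 0.6072, -0.0303,  0.0061]))]
```

View pics/s6.png

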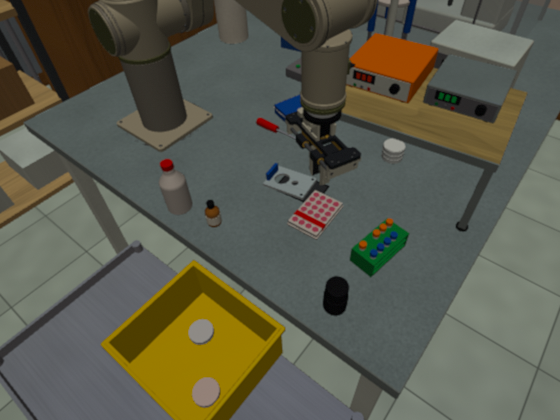

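View pics/w6.png

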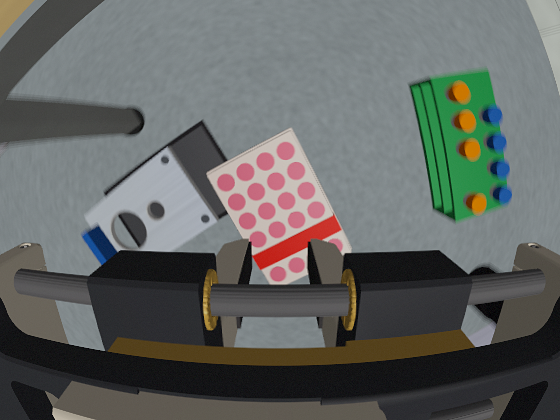

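The finger slipped off near the end, leaving the plate at (0.607,-0.031), free of the shelf. I'll press again with both fingers at the plate's middle and drag on.

```bash
python3 -m pendant '[{"delta_pos":[0.003,-0.002,0.02],"spin":-0.14},{"delta_pos":[0.003,-0.002,0.05],"spin":-0.28},{"delta_pos":[0.003,-0.002,0.08],"spin":-0.41},{"delta_pos":[0.003,-0.002,0.1],"spin":-0.41},{"delta_pos":[0.003,-0.002,0.105],"spin":-0.41},{"delta_pos":[0.003,-0.002,0.107],"spin":-0.41},{"delta_pos":[0.003,-0.002,0.107],"spin":-0.41}]'
python3 -m pendant '[{"delta_pos":[0,0,0.001],"spin":0},{"delta_pos":[0,0,0.002],"spin":0},{"delta_pos":[0,0,0.002],"spin":0}]';python3 -m pendant '[{"delta_pos":[0,0,0.001],"spin":0},{"delta_pos":[0,0,0.0015],"spin":0},{"delta_pos":[0,0,0.0015],"spin":0}]'; python3 -c "
from h import *
s,R=st();print('yaw',np.degrees(np.arctan2(R[1,0],R[0,0])))"
```

```text
t: 12.85
tool_pos: [0.6078, -0.022, 0.0186]
orientation: [2.233, 2.196, 0.007]
force: [-0.3, 0.6, 1.1]
opening: 0.0302
t: 13.15
tool_pos: [0.6083, -0.022, 0.0173]
orientation: [2.232, 2.195, 0.008]
force: [0.3, -0.3, 1.0]
opening: 0.0306
t: 13.45
tool_pos: [0.6087, -0.0221, 0.0165]
orientation: [2.232, 2.195, 0.009]
force: [-2.0, -0.8, 5.8]
opening: 0.0298
t 13.45 p [ 0.6087 -0.0221  0.0165] F [-2.  -0.8  5.8] op 0.02979199837299666 q [-0.119  0.325  1.65  -0.003  1.155 -0.101]
[[ 0.017  1.     0.012]
 [ 1.    -0.017 -0.004]
 [-0.004  0.012 -1.   ]]
yaw 89.03940885847274
```

```bash
python3 -m pendant '[{"delta_pos":[-0.007,0,0.0022],"spin":0},{"delta_pos":[-0.017,0,0.0022],"spin":0},{"delta_pos":[-0.027,0,0.0022],"spin":0},{"delta_pos":[-0.038,0,0.0022],"spin":0},{"delta_pos":[-0.05,0,0.0022],"spin":0},{"delta_pos":[-0.06,0,0.0022],"spin":0},{"delta_pos":[-0.067,0,0.0022],"spin":0}]';python3 -m pendant '[{"delta_pos":[-0.007,0,0.0018],"spin":0},{"delta_pos":[-0.017,0,0.0018],"spin":0},{"delta_pos":[-0.027,0,0.0018],"spin":0},{"delta_pos":[-0.038,0,0.0018],"spin":0},{"delta_pos":[-0.05,0,0.0018],"spin":0},{"delta_pos":[-0.06,0,0.0018],"spin":0},{"delta_pos":[-0.067,0,0.0018],"spin":0}]'
python3 - <<'E'
from h import *
s,R=st();print('yaw',np.degrees(np.arctan2(R[1,0],R[0,0])))
c=pic('wrist','w7.png');print(mark('wrist',c,'plate_mid'));d=pic('scene','s7.png');print(mark('scene',d,'plate_mid'))
E
```

```text
t: 14.15
tool_pos: [0.6093, -0.0889, 0.0165]
orientation: [2.231, 2.193, 0.013]
force: [0.6, 5.6, 8.9]
opening: 0.0303
t: 14.85
tool_pos: [0.6097, -0.156, 0.0166]
orientation: [2.23, 2.192, 0.017]
force: [-0.3, 3.2, 8.3]
opening: 0.0302
t 14.85 p [ 0.6097 -0.156   0.0166] F [-0.3  3.2  8.3] op 0.03023437844119031 q [-0.334  0.368  1.596  0.004  1.161 -0.318]
[[ 0.017  1.     0.018]
 [ 1.    -0.017 -0.003]
 [-0.002  0.018 -1.   ]]
yaw 89.00843761160537
[(0.93, array([ 0.6082, -0.1314,  0.0122]))]
[(0.84, array([ 0.6043, -0.1356,  0.0082])), (0.58, array([ 0.5273,  0.0245, -0.0011]))]
```

View pics/w7.png

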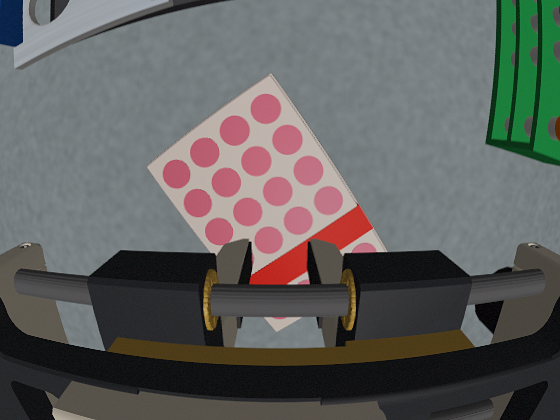

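The plate slid to (0.607,-0.133) but yawed about 30°; its rear corner is at wrist pixel (270,75). I'll lift, measure its exact pose, and push that corner caged between the two fingers.

```bash
python3 -m pendant '[{"delta_pos":[0,0,-0.04],"spin":0},{"delta_pos":[0.04,0,-0.07],"spin":0},{"delta_pos":[0.09,0,-0.07],"spin":0},{"delta_pos":[0.13,0,-0.07],"spin":0},{"delta_pos":[0.15,0,-0.07],"spin":0},{"delta_pos":[0.15,0,-0.07],"spin":0}]' 0.1
cat >> h.py <<'E'
def rect(n,l,z,c=None):
    c=c or robot.read_camera(n); ms=robot.outline_of(n,l)
    if not ms: print(n,l,None); return
    K=c['camera_matrix']; m=ms[0]['mask'].astype(np.uint8)
    cs=max(cv2.findContours(m,0,2)[0],key=cv2.contourArea)[:,0,:].astype(float)
    if n=='wrist': P=np.array([wray(c,u,z)[:2] for u in cs])
    else: P=np.array([ray(c,u,z)[:2] for u in cs])
    r=cv2.minAreaRect((P*1000).astype(np.float32))
    print(n,l,round(ms[0]['score'],2),m.sum(),'ctr',np.round(r[0],1),'sz',np.round(r[1],1),'ang',round(r[2],1),np.round(cv2.boxPoints(r)).tolist())
def wray(c,uv,z):
    K=c['camera_matrix']; x=(uv[0]-K[0,2])/K[0,0]; y=(uv[1]-K[1,2])/K[1,1]; r=np.hypot(x,y)
    d=np.array([x/r*np.sin(r),y/r*np.sin(r),np.cos(r)]); d=c['R'].T@d; o=-c['R'].T@c['t']; return o+d*(z-o[2])/d[2]
E
python3 - <<'E'
from h import *
s,R=st()
c=pic('top','t8.png');rect('top','plate_mid',.014,c);c=pic('scene','s8.png');rect('scene','plate_mid',.012,c);print(mark('scene',c,'plate_mid'))
c=pic('wrist','w8.png');rect('wrist','plate_mid',.014,c)
E
```

```text
t: 15.65
tool_pos: [0.6109, -0.0036, 0.086]
orientation: [2.226, 2.195, 0.016]
force: [-0.0, 0.2, -1.0]
opening: 0.0422
t 15.65 p [ 0.6109 -0.0036  0.086 ] F [-0.   0.2 -1. ] op 0.04222899281924387 q [-0.088  0.239  1.614 -0.002  1.27  -0.074]
[[ 0.014  1.     0.018]
 [ 1.    -0.014 -0.004]
 [-0.004  0.018 -1.   ]]
top plate_mid 0.85 1320 ctr [ 602.5 -134.1] sz [ 84.4 125.4] ang 33.8 [[533.0, -105.0], [602.0, -210.0], [672.0, -163.0], [603.0, -58.0]]
scene plate_mid 0.7 1718 ctr [ 610.4 -138.2] sz [ 85.3 135.8] ang 33.9 [[537.0, -106.0], [613.0, -218.0], [684.0, -171.0], [608.0, -58.0]]
[(0.81, array([ 0.6078, -0.1361,  0.0078]))]
wrist plate_mid 0.81 3109 ctr [ 606.2 -113.7] sz [ 34.6 102.4] ang 88.1 [[554.0, -129.0], [657.0, -133.0], [658.0, -98.0], [556.0, -95.0]]
```

View pics/w8.png

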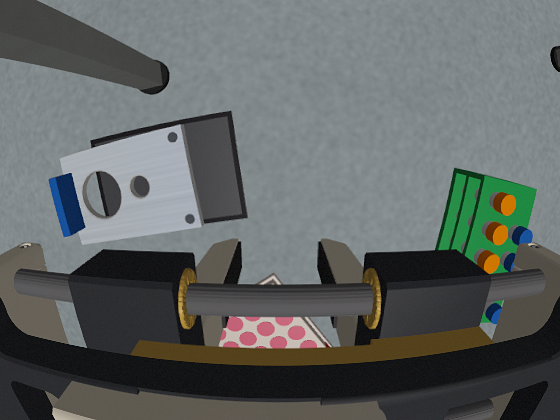

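View pics/t8.png

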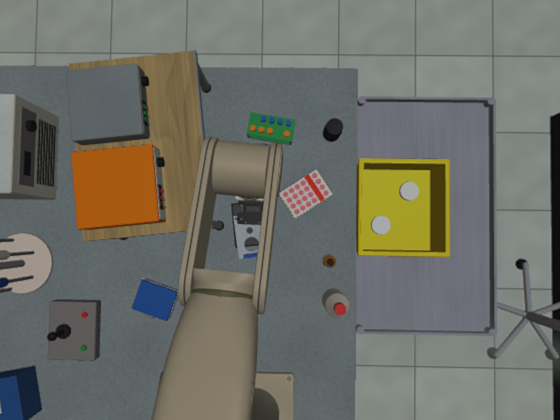

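```bash
python3 -m pendant '[{"delta_pos":[-0.02,-0.0135,0.03],"spin":0},{"delta_pos":[-0.026,-0.0135,0.06],"spin":0},{"delta_pos":[-0.026,-0.0135,0.075],"spin":0},{"delta_pos":[-0.026,-0.0135,0.08],"spin":0},{"delta_pos":[-0.026,-0.0135,0.08],"spin":0},{"delta_pos":[-0.026,-0.0135,0.08],"spin":0}]'
python3 - <<'E'
from h import *
s,R=st()
E
```

```text
t: 16.6
tool_pos: [0.5997, -0.0338, 0.0072]
orientation: [2.23, 2.188, 0.017]
force: [-0.0, -0.8, 0.2]
opening: 0.0417
t 16.6 p [ 0.5997 -0.0338  0.0072] F [-0.  -0.8  0.2] op 0.04168858857375887 q [-0.14   0.31   1.688 -0.002  1.124 -0.121]
[[ 0.019  1.     0.02 ]
 [ 1.    -0.019 -0.005]
 [-0.005  0.02  -1.   ]]
```

```bash
python3 -m pendant '[{"delta_pos":[-0.015,0,0],"spin":0},{"delta_pos":[-0.03,0,0],"spin":0},{"delta_pos":[-0.04,0,0],"spin":0},{"delta_pos":[-0.05,0,0],"spin":0},{"delta_pos":[-0.06,0,0],"spin":0},{"delta_pos":[-0.072,0,0],"spin":0},{"delta_pos":[-0.084,0,0],"spin":0},{"delta_pos":[-0.096,0,0],"spin":0},{"delta_pos":[-0.105,0,0],"spin":0},{"delta_pos":[-0.11,0,0],"spin":0}]'
python3 - <<'E'
from h import *
s,R=st()
c=pic('top','t9.png');rect('top','plate_mid',.014,c);c=pic('scene','s9.png');rect('scene','plate_mid',.012,c)
E
```

```text
t: 17.6
tool_pos: [0.5975, -0.1449, 0.0076]
orientation: [2.23, 2.188, 0.017]
force: [0.5, 0.7, -0.3]
opening: 0.0419
t 17.6 p [ 0.5975 -0.1449  0.0076] F [ 0.5  0.7 -0.3] op 0.0419451837265954 q [-0.322  0.343  1.645  0.002  1.133 -0.304]
[[ 0.019  1.     0.02 ]
 [ 1.    -0.019 -0.005]
 [-0.005  0.02  -1.   ]]
top plate_mid None
scene plate_mid 0.68 1766 ctr [ 612.4 -211.4] sz [ 83.1 131.8] ang 40.9 [[538.0, -189.0], [624.0, -288.0], [687.0, -234.0], [601.0, -134.0]]
```

View pics/s9.png

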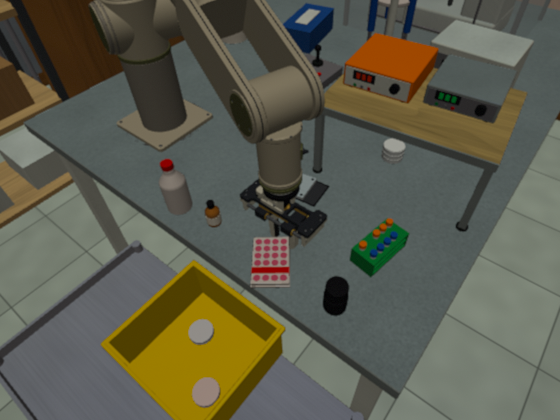

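The cage works: the plate is at (0.61,-0.21) with a steady yaw. Now over the edge.

```bash
python3 -m pendant '[{"delta_pos":[-0.012,0,0],"spin":0},{"delta_pos":[-0.027,0,0],"spin":0},{"delta_pos":[-0.045,0,0],"spin":0},{"delta_pos":[-0.065,0,0],"spin":0},{"delta_pos":[-0.087,0,0],"spin":0},{"delta_pos":[-0.11,0,0],"spin":0},{"delta_pos":[-0.135,0,0],"spin":0},{"delta_pos":[-0.16,0,0],"spin":0},{"delta_pos":[-0.18,0,0],"spin":0},{"delta_pos":[-0.18,0,0],"spin":0}]'
python3 - <<'E'
from h import *
s,R=st()
c=pic('top','t10.png');print(mark('top',c,'plate_mid'));c=pic('scene','s10.png');print(mark('scene',c,'plate_mid'))
E
```

```text
t: 18.8
tool_pos: [0.5937, -0.3277, 0.0087]
orientation: [2.232, 2.184, 0.016]
force: [-0.4, -0.8, -0.6]
opening: 0.0417
t 18.8 p [ 0.5937 -0.3277  0.0087] F [-0.4 -0.8 -0.6] op 0.04174156168875381 q [-0.583  0.492  1.448  0.007  1.181 -0.564]
[[ 0.022  1.     0.02 ]
 [ 1.    -0.022 -0.006]
 [-0.006  0.021 -1.   ]]
[(0.62, array([ 0.607 , -0.3453, -0.1   ]))]
[(0.58, array([ 0.603 , -0.3452, -0.0978]))]
```

View pics/s10.png

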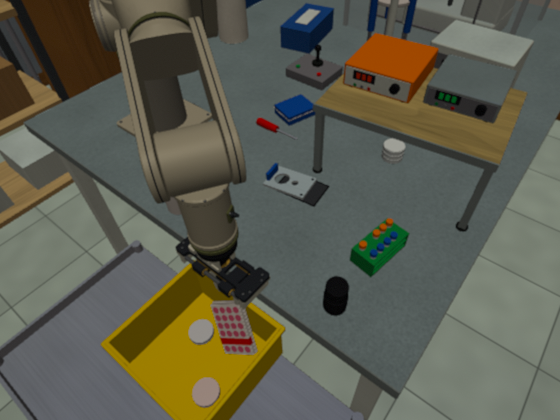

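The plate lies in the tub, leaning against the near wall: about (0.605,-0.345,-0.10), so within the limits. Next, up and over behind the adapter tab.

```bash
python3 -m pendant '[{"delta_pos":[0,0,-0.05],"spin":0},{"delta_pos":[0,0,-0.1],"spin":0},{"delta_pos":[0,0,-0.15],"spin":0},{"delta_pos":[0.03,-0.03,-0.17],"spin":0.15},{"delta_pos":[0.07,-0.06,-0.17],"spin":0.3},{"delta_pos":[0.11,-0.09,-0.17],"spin":0.45},{"delta_pos":[0.15,-0.12,-0.17],"spin":0.6},{"delta_pos":[0.19,-0.14,-0.17],"spin":0.75},{"delta_pos":[0.23,-0.16,-0.17],"spin":0.9},{"delta_pos":[0.26,-0.18,-0.17],"spin":1.05}]' 0.6
python3 - <<'E'
from h import *
s,R=st();print(R.T@(np.array([.37,0,.16])-s['tool_pos']), 'yaw',np.degrees(np.arctan2(R[1,0],R[0,0])))
c=pic('wrist','w11.png')
for l in ['pin','adapter_hole','adapter_tab','adapter_mid']: print(l,mark('wrist',c,l))
c=pic('scene','s11.png')
for l in ['plate_mid','pin','adapter_hole','adapter_tab','adapter_mid']: print(l,mark('scene',c,l))
cv2.imwrite('pics/s11z.png',cv2.resize(c['color'][150:220,250:350],(800,560),interpolation=cv2.INTER_CUBIC))
E
```

```text
t: 20.0
tool_pos: [0.4144, -0.0564, 0.1734]
orientation: [3.036, 0.772, 0.029]
force: [0.6, -0.0, 0.7]
opening: 0.0187
t 20.0 p [ 0.4144 -0.0564  0.1734] F [ 0.6 -0.   0.7] op 0.018731036018717305 q [-2.590e-01 -3.850e-01  2.042e+00  2.000e-03  1.464e+00  8.130e-01]
[[ 0.878  0.478  0.02 ]
 [ 0.478 -0.878 -0.004]
 [ 0.016  0.013 -1.   ]]
[-0.01226106 -0.07089418  0.01231062] yaw 28.54726424476344
pin [(0.76, array([0.5346, 0.0262, 0.003 ]))]
adapter_hole [(0.7, array([0.4995, 0.0239, 0.0046])), (0.51, array([ 0.4162, -0.1972,  0.0005]))]
adapter_tab [(0.55, array([0.4317, 0.0075, 0.0216]))]
adapter_mid [(0.9, array([0.4842, 0.0174, 0.012 ]))]
plate_mid [(0.55, array([ 0.6049, -0.3473, -0.0983]))]
pin [(0.79, array([ 0.5304,  0.0278, -0.0015]))]
adapter_hole [(0.87, array([0.4997, 0.0215, 0.0022]))]
adapter_tab [(0.92, array([0.4346, 0.0104, 0.0218]))]
adapter_mid [(0.69, array([0.487 , 0.0203, 0.0043]))]
```

View pics/s11z.png

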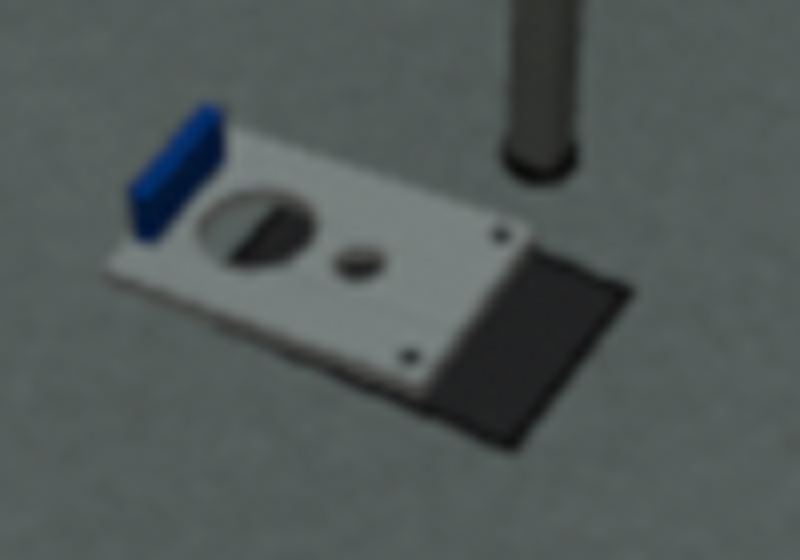

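View pics/w11.png

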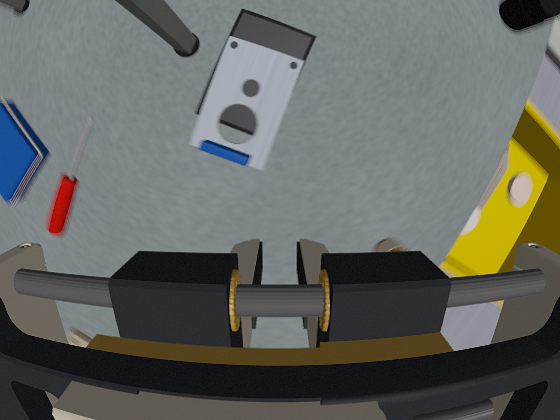

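```bash
python3 -m pendant '[{"delta_pos":[-0.006,-0.035,0.006],"spin":0.12},{"delta_pos":[-0.012,-0.06,0.012],"spin":0.24},{"delta_pos":[-0.012,-0.071,0.012],"spin":0.348},{"delta_pos":[-0.012,-0.071,0.012],"spin":0.348},{"delta_pos":[-0.012,-0.071,0.012],"spin":0.348}]'
python3 - <<'E'
from h import *
s,R=st();print(R.T@(np.array([.40,0.004,.05])-s['tool_pos']), 'yaw',np.degrees(np.arctan2(R[1,0],R[0,0])))
c=pic('wrist','w12.png')
for l in ['pin','adapter_hole','adapter_tab','adapter_mid']: print(l,mark('wrist',c,l))
rect('wrist','adapter_mid',.011,c)
E
```

```text
t: 21.05
tool_pos: [0.3719, -0.0036, 0.1607]
orientation: [3.126, 0.247, 0.03]
force: [0.2, 0.1, -0.6]
opening: 0.0184
t 21.05 p [ 0.3719 -0.0036  0.1607] F [ 0.2  0.1 -0.6] op 0.018429234401445845 q [-1.460e-01 -5.320e-01  2.169e+00 -1.000e-03  1.485e+00  1.267e+00]
[[ 0.987  0.157  0.019]
 [ 0.157 -0.988 -0.004]
 [ 0.018  0.007 -1.   ]]
[ 0.0269384  -0.00391142  0.1111458 ] yaw 9.026235370531394
pin None
adapter_hole [(0.62, array([0.4996, 0.0213, 0.0035]))]
adapter_tab [(0.92, array([0.4296, 0.0096, 0.0196]))]
adapter_mid [(0.8, array([0.4858, 0.0144, 0.008 ])), (0.71, array([5.061e-01, 8.890e-02, 5.000e-04]))]
wrist adapter_mid 0.64 2307 ctr [ 248.3 -283. ] sz [61.5 95.6] ang 8.6 [[211.0, -240.0], [225.0, -335.0], [286.0, -326.0], [272.0, -231.0]]
```

View pics/w12.png

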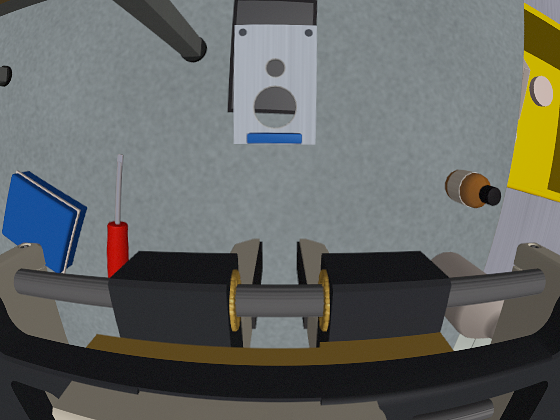

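```bash
python3 -c "
import cv2
i=cv2.imread('pics/w12.png')[0:150,200:350];a=cv2.resize(i,(600,600),interpolation=cv2.INTER_CUBIC);cv2.imwrite('pics/w12z.png',a)
i=cv2.imread('pics/w8.png')[90:260,30:270];a=cv2.resize(i,(800,567),interpolation=cv2.INTER_CUBIC);cv2.imwrite('pics/w8z.png',a)
"
```

```text
(no output)
```

View pics/w12z.png

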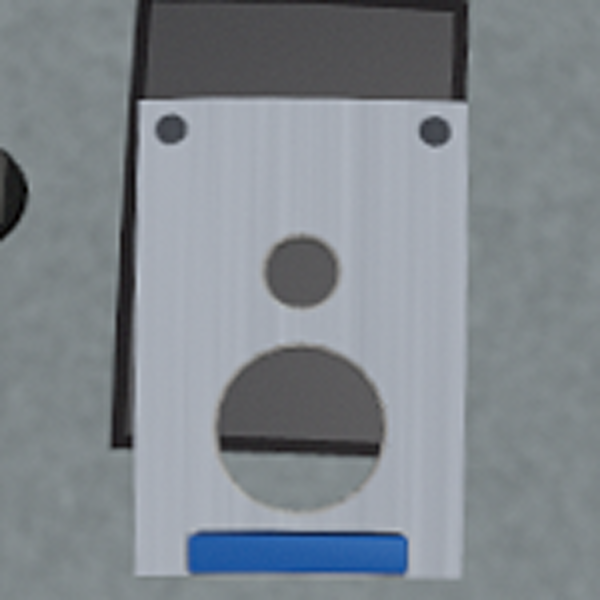

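View pics/w8z.png

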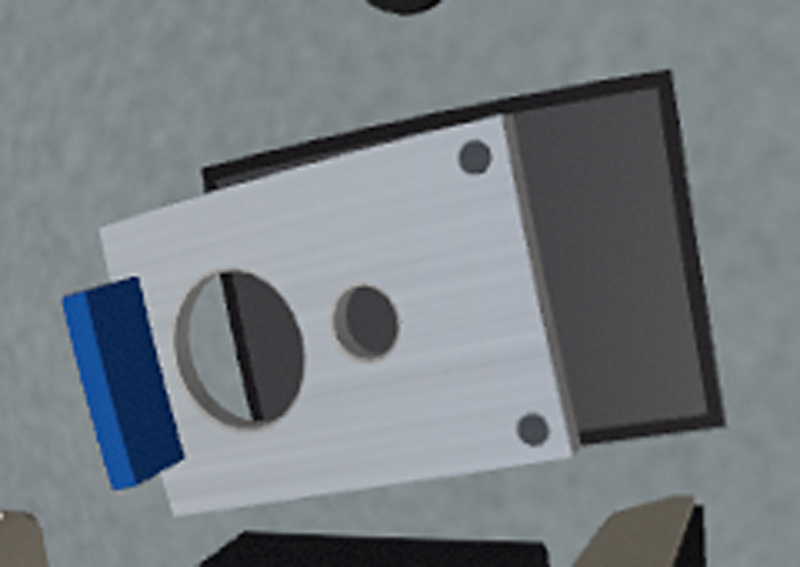

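Run:
```python
from h import *
s,R=st(); c=robot.read_camera('wrist')
Rct=c['R']@R; tct=c['R']@s['tool_pos']+c['t']   # tool->cam
R8=Ro.from_rotvec([2.226,2.195,.016]).as_matrix(); p8=np.array([.6109,-.0036,.086])
c8=dict(c); c8['R']=Rct@R8.T; c8['t']=tct-c8['R']@p8
A=[wray(c8,u,0)[:2] for u in [(90.9,141),(231.6,111),(247.5,217.5)]]
print('w8 outline RL,FL,FR',np.round(A,4))
B=[wray(c,u,0)[:2] for u in [(228.25,111.75),(234.5,0),(316.3,2)]]
print('w12',np.round(B,4), 'hole',wray(c,(200+302/4,272/4),.0115), 'tab', wray(c,(200+297/4,553/4),.032))
print('w8 hole',wray(c8,(30+366/3.333,90+322/3.333),.011),'adapter FL,FR',wray(c8,(30+500/3.333,90+115/3.333),.0135)[:2],wray(c8,(30+572/3.333,90+456/3.333),.0135)[:2])
for P in (A,):
  RL,FL,FR=map(np.array,P); x=(FL-RL)/np.linalg.norm(FL-RL); y=np.array([-x[1],x[0]])
  print('len',np.linalg.norm(FL-RL),np.linalg.norm(FL-FR),'yaw',np.degrees(np.arctan2(x[1],x[0])), np.degrees(np.arctan2(-(FR-FL)[0]*-1,-(FR-FL)[1])))
  ctr=(RL+FR)/2; print('pin',ctr+x*.015)
```

```text
t 21.35 p [ 0.3716 -0.0036  0.1604] F [-0.2  0.3 -0.1] op 0.018460171145746926 q [-1.470e-01 -5.310e-01  2.169e+00 -1.000e-03  1.485e+00  1.270e+00]
[[ 0.988  0.153  0.019]
 [ 0.153 -0.988 -0.004]
 [ 0.018  0.007 -1.   ]]
w8 outline RL,FL,FR [[ 0.4524  0.0633]
 [ 0.5775  0.0784]
 [ 0.5873 -0.0066]]
w12 [[ 0.452   0.059 ]
 [ 0.5736  0.0728]
 [ 0.5839 -0.0114]] hole [0.5007073  0.01836208 0.0115    ] tab [0.43190101 0.0088357  0.032     ]
w8 hole [0.50209045 0.02327409 0.011     ] adapter FL,FR [0.53976014 0.06968304] [ 0.55198085 -0.00981389]
len 0.12599859165927546 0.08557428803721795 yaw 6.882135400636164 6.568648514892989
pin [0.53471035 0.03015545]
```

Both wrist views agree: the hole must move 33 mm along world heading 12°, the adapter's yaw is about 8.7°, and the outline's is about 6.7°. I'll drop down behind the trailing edge.

```bash
python3 -m pendant '[{"delta_pos":[0.0316,-0.0052,0.03],"spin":0},{"delta_pos":[0.0316,-0.0052,0.07],"spin":0},{"delta_pos":[0.0316,-0.0052,0.11],"spin":0},{"delta_pos":[0.0316,-0.0052,0.135],"spin":0},{"delta_pos":[0.0316,-0.0052,0.15],"spin":0},{"delta_pos":[0.0316,-0.0052,0.154],"spin":0},{"delta_pos":[0.0316,-0.0052,0.154],"spin":0}]' 0.46
python3 - <<'E'
from h import *
s,R=st();print('yaw',np.degrees(np.arctan2(R[1,0],R[0,0])));print('step10mm',R.T@np.array([.00977,.00212,0]))
c=pic('wrist','w13.png');c=pic('scene','s13.png');print(mark('scene',c,'adapter_hole'))
cv2.imwrite('pics/s13z.png',cv2.resize(c['color'][130:230,230:350],(720,600),interpolation=cv2.INTER_CUBIC))
E
```

```text
t: 22.1
tool_pos: [0.4045, 0.0058, 0.0066]
orientation: [3.127, 0.241, 0.027]
force: [0.3, 0.4, -0.1]
opening: 0.0253
t 22.1 p [0.4045 0.0058 0.0066] F [ 0.3  0.4 -0.1] op 0.025296795120916617 q [-1.110e-01 -2.120e-01  2.230e+00 -2.000e-03  1.106e+00  1.307e+00]
[[ 0.988  0.153  0.017]
 [ 0.153 -0.988 -0.004]
 [ 0.016  0.007 -1.   ]]
yaw 8.825580736667026
step10mm [ 0.00997823 -0.00059698  0.00016063]
[(0.93, array([0.4999, 0.0194, 0.0022]))]
```

View pics/w13.png

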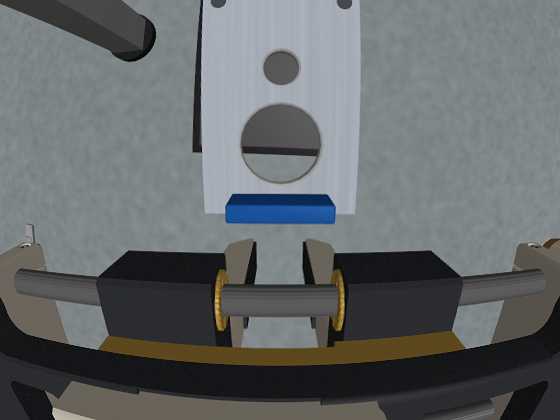

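View pics/s13z.png

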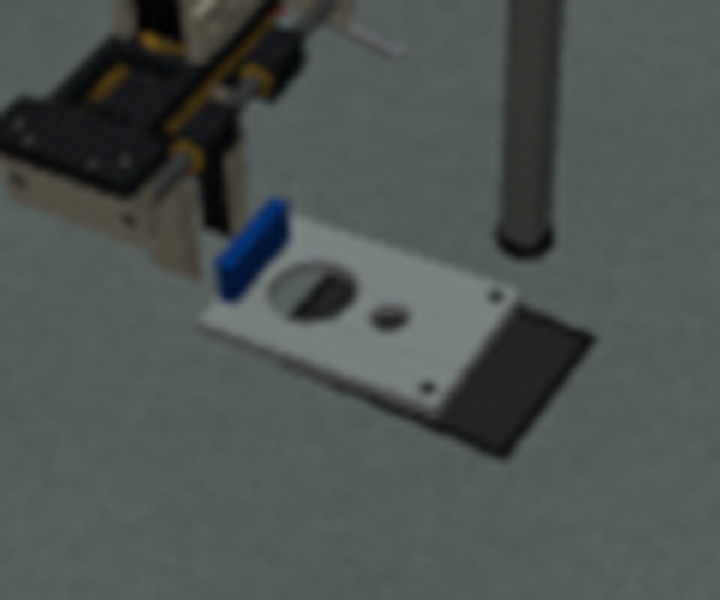

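The fingers are centred behind the tab (wrist view: tab at 225–335, fingers at 225–335). Now I'll push, watching the force.

```bash
python3 -m pendant '[{"delta_pos":[0.004,0,0],"spin":0},{"delta_pos":[0.008,0,0],"spin":0},{"delta_pos":[0.012,0,0],"spin":0},{"delta_pos":[0.014,0,0],"spin":0},{"delta_pos":[0.016,0,0],"spin":0},{"delta_pos":[0.018,0,0],"spin":0}]'
python3 -m pendant '[{"delta_pos":[0.003,0,0],"spin":0},{"delta_pos":[0.006,-0.0003,0],"spin":0},{"delta_pos":[0.009,-0.0005,0],"spin":0},{"delta_pos":[0.012,-0.0007,0],"spin":0}]'
cat > ad.py <<'E'
from h import *
import sys
s,R=st(); c=pic('wrist',sys.argv[1]+'w.png'); c2=pic('scene',sys.argv[1]+'s.png')
print(mark('scene',c2,'adapter_hole'),mark('scene',c2,'pin'))
print(mark('wrist',c,'adapter_hole'),mark('wrist',c,'pin'),mark('wrist',c,'adapter_tab'))
cv2.imwrite('pics/%sz.png'%sys.argv[1],np.hstack([cv2.resize(c['color'][0:240,180:400],(400,436)),cv2.resize(c2['color'][150:230,255:345],(400,436),interpolation=cv2.INTER_CUBIC)[:436]]))
E
python3 ad.py a1
```

```text
t: 22.85
tool_pos: [0.4235, 0.0085, 0.0084]
orientation: [3.126, 0.241, 0.03]
force: [-2.8, 0.2, 1.3]
opening: 0.0251
t: 23.25
tool_pos: [0.4355, 0.0111, 0.0085]
orientation: [3.126, 0.241, 0.03]
force: [-0.9, -0.4, -0.2]
opening: 0.025
t 23.25 p [0.4355 0.0111 0.0085] F [-0.9 -0.4 -0.2] op 0.024973001803628304 q [-0.09  -0.122  2.148 -0.003  1.096  1.328]
[[ 0.988  0.153  0.02 ]
 [ 0.153 -0.988 -0.004]
 [ 0.019  0.007 -1.   ]]
[(0.61, array([0.5161, 0.0235, 0.004 ]))] [(0.8, array([ 0.5264,  0.0267, -0.0039])), (0.3, array([0.4491, 0.0126, 0.0188]))]
[(0.65, array([0.5186, 0.0268, 0.0034]))] None [(0.75, array([0.446 , 0.0116, 0.0208]))]
```

View pics/a1z.png

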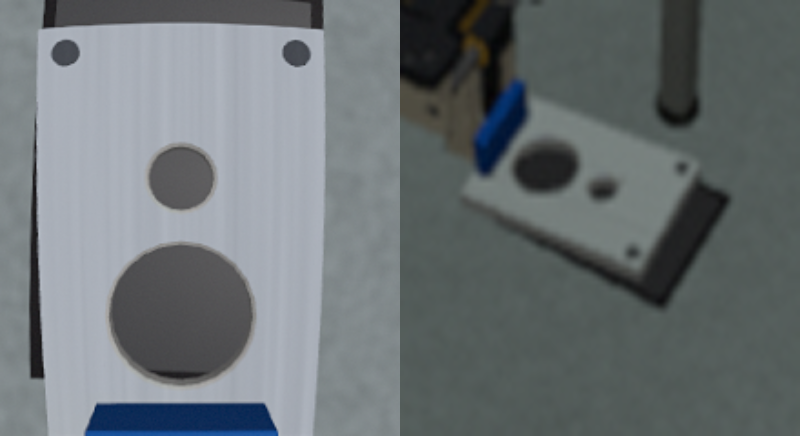

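After 17 mm of travel the hole is laterally on the outline's axis (columns 181 and 181). Pushing straight on.

```bash
python3 -m pendant '[{"delta_pos":[0.003,0,0],"spin":0},{"delta_pos":[0.005,0,0],"spin":0},{"delta_pos":[0.007,0,0],"spin":0},{"delta_pos":[0.009,0,0],"spin":0},{"delta_pos":[0.011,0,0],"spin":0},{"delta_pos":[0.011,0,0],"spin":0}]'
python3 ad.py a2
```

```text
t: 24.2
tool_pos: [0.4467, 0.0127, 0.0091]
orientation: [3.126, 0.241, 0.032]
force: [-0.8, 0.0, -0.4]
opening: 0.0252
t 24.2 p [0.4467 0.0127 0.0091] F [-0.8  0.  -0.4] op 0.025233617113178737 q [-0.084 -0.091  2.118 -0.003  1.093  1.334]
[[ 0.988  0.153  0.021]
 [ 0.153 -0.988 -0.004]
 [ 0.02   0.007 -1.   ]]
[(0.81, array([0.5294, 0.0228, 0.005 ]))] [(0.77, array([ 0.5322,  0.0252, -0.002 ]))]
[(0.58, array([0.5285, 0.027 , 0.0016]))] None [(0.87, array([0.46  , 0.0115, 0.023 ]))]
```

View pics/a2z.png

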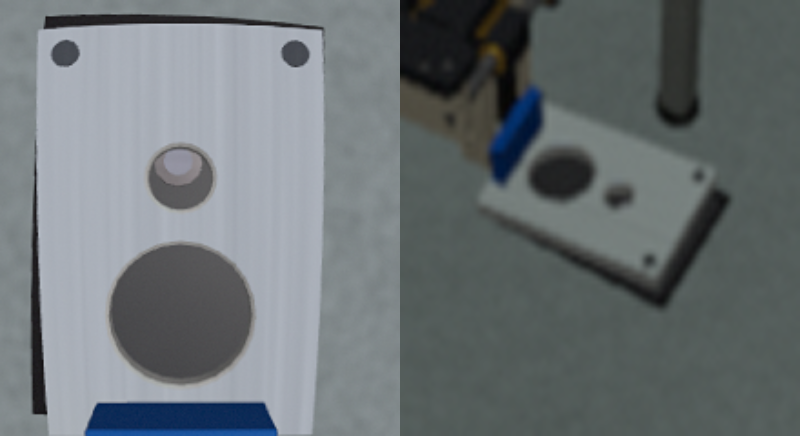

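The pin top is now visible inside the hole at its front part, laterally centred within about 0.6 mm. About 5 mm remain.

```bash
python3 -m pendant '[{"delta_pos":[0.001,0,0],"spin":0},{"delta_pos":[0.002,0,0],"spin":0},{"delta_pos":[0.003,0,0],"spin":0},{"delta_pos":[0.004,0,0],"spin":0},{"delta_pos":[0.0045,0,0],"spin":0}]'
python3 ad.py a3
```

```text
t: 25.05
tool_pos: [0.451, 0.0133, 0.0092]
orientation: [3.126, 0.241, 0.032]
force: [0.3, 0.7, 0.6]
opening: 0.025
t 25.05 p [0.451  0.0133 0.0092] F [0.3 0.7 0.6] op 0.024967672520522764 q [-0.082 -0.078  2.106 -0.003  1.093  1.336]
[[ 0.988  0.153  0.021]
 [ 0.153 -0.988 -0.004]
 [ 0.02   0.007 -1.   ]]
[(0.58, array([ 0.5305,  0.0256, -0.0013]))] [(0.49, array([ 5.333e-01,  2.640e-02, -1.000e-04]))]
[(0.92, array([ 0.5324,  0.0264, -0.0057]))] [(0.89, array([ 0.5351,  0.0239, -0.0011]))] [(0.7, array([0.4651, 0.013 , 0.0202]))]
```

View pics/a3z.png

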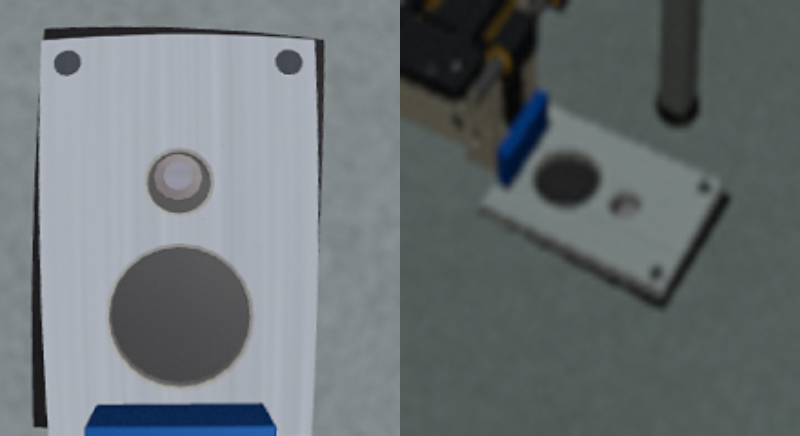

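The adapter's front has visibly dropped: it looks narrower, and the pin sits centred in the hole. I'll back off and check.

```bash
python3 -m pendant '[{"delta_pos":[-0.004,0,0],"spin":0},{"delta_pos":[-0.012,0,0],"spin":0},{"delta_pos":[-0.025,0,0],"spin":0},{"delta_pos":[-0.035,0,-0.02],"spin":0},{"delta_pos":[-0.04,0,-0.06],"spin":0},{"delta_pos":[-0.05,0,-0.1],"spin":0},{"delta_pos":[-0.05,0,-0.12],"spin":0},{"delta_pos":[-0.05,0,-0.12],"spin":0}]'
python3 ad.py a4
python3 - <<'E'
from h import *
c=pic('scene','s14.png');print(mark('scene',c,'plate_mid'));c=pic('top','t14.png');print(mark('top',c,'plate_mid'))
c=robot.read_camera('wrist'); rect('wrist','adapter_mid',.008,c); i=c['color']
cv2.imwrite('pics/a5z.png',cv2.resize(i[0:170,190:360],(600,600),interpolation=cv2.INTER_CUBIC))
E
```

```text
t: 26.2
tool_pos: [0.4008, 0.0058, 0.1317]
orientation: [3.125, 0.241, 0.042]
force: [0.1, -0.0, -0.8]
opening: 0.0249
t 26.2 p [0.4008 0.0058 0.1317] F [ 0.1 -0.  -0.8] op 0.0248964897791921 q [-1.120e-01 -4.190e-01  2.144e+00 -2.000e-03  1.388e+00  1.306e+00]
[[ 0.988  0.153  0.027]
 [ 0.153 -0.988 -0.005]
 [ 0.026  0.009 -1.   ]]
[(0.59, array([ 0.5309,  0.0258, -0.0018]))] [(0.77, array([ 0.5282,  0.0245, -0.0018]))]
[(0.77, array([ 0.5303,  0.0292, -0.0011]))] [(0.74, array([0.532 , 0.0251, 0.0032]))] [(0.77, array([0.4638, 0.0142, 0.0219]))]
[(0.77, array([ 0.6053, -0.3459, -0.0982]))]
[(0.75, array([ 0.6039, -0.3451, -0.102 ]))]
wrist adapter_mid 0.6 10112 ctr [517.3  23.8] sz [121.8  82.5] ang 9.2 [[451.0, 55.0], [464.0, -27.0], [584.0, -7.0], [571.0, 74.0]]
```

View pics/a4z.png

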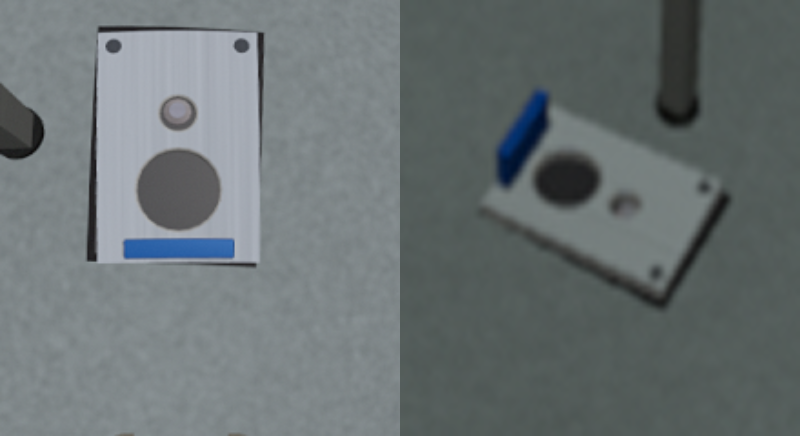

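View pics/a5z.png

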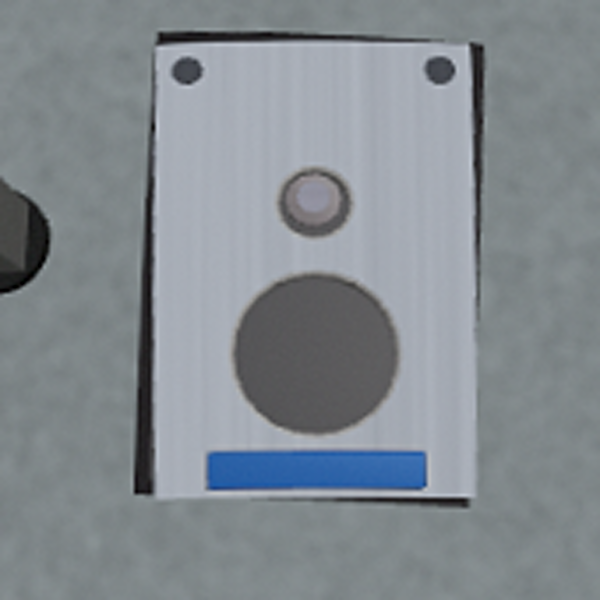

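View pics/s14.png

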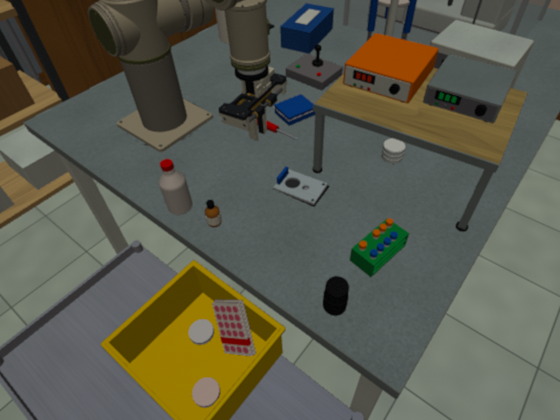

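The scene shows the adapter filling its outline and the plate leaning at rest inside the tub. A numeric check of flatness and centring before handing in.

Run:
```python
from h import *
c=robot.read_camera('wrist'); k=170/600
P=lambda x,y,z: wray(c,(190+x*k,y*k),z)
FL,FR,RL,RR=[P(*u,.008)[:2] for u in [(156,43),(471,43),(155,497),(476,497)]]
print('front w',np.linalg.norm(FL-FR),'rear w',np.linalg.norm(RL-RR),'len',np.linalg.norm(FL-RL),np.linalg.norm(FR-RR))
print('hole top',P(315,202,.008),'pin top',P(315,196,.0055))
x=(FL-RL)/np.linalg.norm(FL-RL);print('yaw',np.degrees(np.arctan2(x[1],x[0])))
for n in ('scene','top'):
  d=robot.read_camera(n)
  for l in ['plate_mid','oil_bottle','objective_case','tube_rack','slide_box','hex_driver','dish_stack','wash_bottle','tub_mouth']: print(n,l,mark(n,d,l))
s=robot.read_state(); print(s['t'])
```

```text
front w 0.08068334180435675 rear w 0.08046880129915429 len 0.1204869774349548 0.12070704550658679
hole top [0.53236963 0.025403   0.008     ] pin top [0.53459533 0.02572512 0.0055    ]
yaw 9.051820165008932
scene plate_mid [(0.91, array([ 0.6054, -0.3444, -0.0985])), (0.35, array([0.5149, 0.0251, 0.005 ]))]
scene oil_bottle [(0.84, array([ 0.4237, -0.1998,  0.0023]))]
scene objective_case [(0.61, array([ 0.7813, -0.2065,  0.0026]))]
scene tube_rack [(0.75, array([ 0.7816, -0.0335, -0.0008]))]
scene slide_box [(0.93, array([0.3061, 0.2755, 0.0016]))]
scene hex_driver [(0.63, array([0.3199, 0.1644, 0.0025])), (0.49, array([ 5.335e-01,  2.200e-02, -4.000e-04]))]
scene dish_stack [(0.85, array([ 6.451e-01,  2.767e-01, -1.000e-04]))]
scene wash_bottle [(0.96, array([ 0.3064, -0.2192, -0.0011])), (0.7, array([ 0.5761, -0.4222, -0.0385]))]
scene tub_mouth [(0.85, array([ 0.5767, -0.4249, -0.0393]))]
top plate_mid [(0.74, array([ 0.6051, -0.3439, -0.1002]))]
top oil_bottle [(0.5, array([ 0.4201, -0.1992,  0.0018])), (0.4, array([ 0.5766, -0.2798,  0.0052]))]
top objective_case [(0.77, array([ 7.779e-01, -2.046e-01, -6.000e-04]))]
top tube_rack [(0.81, array([ 7.841e-01, -3.420e-02, -3.000e-04]))]
top slide_box [(0.66, array([0.3009, 0.2789, 0.0033])), (0.56, array([0.4643, 0.0159, 0.0254]))]
top hex_driver None
top dish_stack [(0.43, array([ 0.779 , -0.2078, -0.0025]))]
top wash_bottle [(0.74, array([ 0.3087, -0.2159,  0.0015]))]
top tub_mouth [(0.81, array([ 0.5714, -0.4249, -0.0362])), (0.22, array([ 0.4995,  0.093 , -0.0046]))]
27.9
```

```bash
python3 -c "
from plant import robot
print(robot.close_job())"
```

```text
the job is handed in; nothing more can be done
None
```

I slid the used plate over the bench edge into the yellow tub, then slid the adapter forward until its hole dropped over the pin. I handed the job in at about 28 s, with the arm clear of everything. `close_job()` gives no verdict, so these are my own last measurements.

**How it went:**
- **Plate:** I dragged it out from under the shelf with a fingertip pressed lightly on top, then pushed it over the edge with its rear corner held between the two fingers. On the way the finger slipped off once and the plate turned about 34° (about 41° by the edge); it was not lifted off the bench.
- **Adapter:** I pushed it from behind by about 33 mm until it dropped, then backed off.

**Last checks:**

| Item | Measured | Limit |
|---|---|---|
| Plate from tub centre (x, y) | about +0.03, +0.08 m | ±0.118, ±0.108 m |
| Plate below tub rim (z) | about 0.06 m | 0.03 to 0.14 m |
| Hole to pin distance | about 2 mm, close to the 2 mm play in the hole | 4 mm |
| Adapter direction vs outline | about 2° | 11° |

- **Plate rest:** it leans against the tub's near wall instead of lying flat on the bottom. Its position did not change between checks.
- **Adapter flatness:** it looks flat, with front and rear widths both 80.5 mm in the picture.
- **Other things on the bench:** six of the seven match their first positions to within about 5 mm. The top camera missed the driver at the end, but the scene camera found it unmoved. The petri dish stack was not found correctly at the start; the scene camera now has it at (0.645, 0.277), where it looks unmoved in the pictures.

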